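# Put the parts-stall display right

## Task

The three car parts on the stall's display pads stand on one another's pads: put the round oil filter on the round pad, the square regulator box on the square pad and the oblong lamp on the oblong pad, each upright in the middle of its pad, the box and the lamp lined up with their pads' edges. Use the empty hexagonal cork mat to park one part on the way, and leave it empty again. Do not disturb the loose mirror, carton and chrome ring that lie among them.

Things in the scene. Friction and masses are not known exactly. Their poses are not given: they have to be found in the camera images.
- filter_mid (a point): Spin-on oil filter: upright white-painted round can with steel bands, diameter 56 mm, 76 mm tall, 0.24 to 0.43 kg. This point is its centre, half-way up (38 mm over the pad it stands on); z is its axis, up. It stands on one of the pads, not its own.
- regulator_mid (a point): Voltage regulator: upright square aluminium box 46 x 46 mm on a black foot 48 x 48 x 8 mm, 50 mm tall in all, 0.16 to 0.3 kg. This point is its centre, half-way up (25 mm over the pad it stands on); x and y are along its sides, z up. It stands on one of the pads, not its own.
- lamp_mid (a point): Marker lamp: oblong with round ends, 92 mm long and 36 mm wide, 46 mm tall; bright steel base to 32 mm, above it an amber lens 84 x 30 mm; 0.13 to 0.25 kg. This point is its centre, half-way up (23 mm over the pad it stands on); x is along its length, y across it, z up. It stands on one of the pads, not its own.
- round_pad_top (a point): Round dark wooden display pad with a grey felt inlay, fixed to the table, 12 mm thick, diameter 120 mm. This point is the centre of its upper face; z points up, its x and y do not matter. Home of the oil filter.
- square_pad_top (a point): Square dark wooden display pad with a grey felt inlay, fixed to the table, 12 mm thick, 112 x 112 mm. This point is the centre of its upper face; z points up, x and y are along its sides. Home of the regulator.
- oblong_pad_top (a point): Oblong (rectangular) dark wooden display pad with a grey felt inlay, fixed to the table, 12 mm thick, 156 x 86 mm. This point is the centre of its upper face; z points up, x is along its length. Home of the lamp.
- cork_mat_top (a point): Hexagonal cork mat, fixed to the table, 12 mm thick, 112 mm across the flats: empty at the start, the free spot. This point is the centre of its upper face; z up.
- mirror_mid (a point): Loose round steel mirror head lying on the table, diameter 92 mm, 30 mm tall; to be left alone. This point is its centre, half-way up (15 mm over the table).
- carton_mid (a point): Loose small cardboard carton on the table, 60 x 40 x 36 mm tall; to be left alone. This point is its centre, half-way up; x is along its length.
- trim_ring_mid (a point): Loose bright steel ring lying on the table, outer diameter 80 mm, inner 60 mm, 14 mm tall; to be left alone. This point is its centre, half-way up (7 mm over the table).

How it is judged:
On the way:
1. one of the three parts stands on the cork mat, within 30 mm of its middle (((horizontal distance between filter_mid and cork_mat_top below 0.03 m and z of filter_mid in the frame of cork_mat_top between 0.032 and 0.044 m and angle between filter_mid's own z axis and vertical below 0.1 rad and linear speed of filter below 0.02 m/s) or (horizontal distance between regulator_mid and cork_mat_top below 0.03 m and z of regulator_mid in the frame of cork_mat_top between 0.019 and 0.031 m and angle between regulator_mid's own z axis and vertical below 0.1 rad and linear speed of regulator below 0.02 m/s) or (horizontal distance between lamp_mid and cork_mat_top below 0.03 m and z of lamp_mid in the frame of cork_mat_top between 0.017 and 0.029 m and angle between lamp_mid's own z axis and vertical below 0.1 rad and linear speed of lamp below 0.02 m/s))), for 0.2 s.
At the end, for the whole second after the job is handed in: Filter on the round pad, regulator on the square, lamp on the oblong: each within 15 mm of the pad's middle, upright within 0.1 rad, standing on it (height within 6 mm), at rest; lamp lengthways and regulator sides within 0.26 rad of their pads' edges, any way round. Cork mat so empty (horizontal distance between filter_mid and round_pad_top below 0.015 m and z of filter_mid in the frame of round_pad_top between 0.032 and 0.044 m and angle between each of filter_mid, regulator_mid, lamp_mid's own z axis and vertical below 0.1 rad and linear speed of each of filter, regulator, lamp below 0.02 m/s and horizontal distance between regulator_mid and square_pad_top below 0.015 m and z of regulator_mid in the frame of square_pad_top between 0.019 and 0.031 m and horizontal distance between lamp_mid and oblong_pad_top below 0.015 m and z of lamp_mid in the frame of oblong_pad_top between 0.017 and 0.029 m and angle between the x axis of lamp_mid and the x axis of oblong_pad_top, either way round below 0.26 rad and (angle between the x axis of regulator_mid and the x axis of square_pad_top, either way round below 0.26 rad or angle between the x axis of regulator_mid and the y axis of square_pad_top, either way round below 0.26 rad)); the robot touches nothing.
It fails at once if the round mirror is moved by more than 20 mm (distance of mirror_mid from where it was at the start of the episode above 0.02 m).
It fails at once if the small carton is moved by more than 20 mm (distance of carton_mid from where it was at the start of the episode above 0.02 m).
It fails at once if the chrome ring is moved by more than 20 mm (distance of trim_ring_mid from where it was at the start of the episode above 0.02 m).
It also fails if it takes over 128 s, if anything falls off the work surface, if the arm or the gripper's body presses on something with over 40 N, if the wrist force passes 120 N, or if a joint passes its speed limit or range.

## Robot

A 6-joint arm with a two-finger parallel gripper is mounted at the origin on the work surface. World frame = base frame: x ahead of the robot, y to its left, z up, the work surface at z = 0. Lengths are in m, angles in rad, forces in N, time in s.
With the tool pointing down it reaches from about 0.375 to 0.9 m from the base axis. Payload 3.1 kg.
Tool frame: the origin (TCP) lies midway between the tips of the shut fingers; the grasp point (between the pads) lies 19 mm behind it (bot.grip_depth is the distance from the TCP to the grasp point, in m); z points along the fingers, y is the line along which they close (so a half turn about z gives the same grasp; the last joint's range is limited). The gripper opens to 87 mm and grips with 3 to 60 N. Pads are 19 mm wide; open, the fingers measure 117 mm over their backs; the gripper's body (75 mm by 190 mm) begins 51 mm behind the grasp point.
Start: joints at [-1.345, 0.527, 1.433, -0, 1.181, -0.178], TCP at [0.246, -0.575, 0.223] pointing down, gripper open.
Joint ranges: [-3.08, 3.08], [-0.75, 2.2], [0.22, 2.44], [-1.43, 4.57], [0, 2.65], [-2.85, 2.85]. Speed limits (rad/s): [2.79, 2.79, 3.14, 3.14, 3.14, 3.14].

## Interface

Orientations are given as a unit quaternion [x, y, z, w].
In Python, from bench import bot gives the robot as it stands.
- The arm moves only by the shell command python3 -m pendant 'ROWS' [FORCE]. ROWS is JSON, a list that holds one entry, the list of rows, each a list of 5 numbers: the opening, from -1 (shut) to 1 (fully open), then the shift along the tool's x, y, z as a fraction of full scale, then the turn about the tool's z as a fraction of full scale. In form: [[[grip, tx, ty, tz, roll], ...]]. A call has 1 to 5 rows; each row shifts and turns the commanded pose from where the row before left it, along the tool's axes as they then stand; what a row does not reach is not made up. Full scale, the value 1, is 30 mm for a shift and 5 degrees for a turn. A row lasts 1/12 s, in which the tool goes at most 41.7 mm and 7.16 degrees, less where a joint would pass 70% of its speed; a pose out of reach is approached as far as the arm can. A call with a number of a shift or a turn outside -1 to 1 is refused whole. A call with a gripper value outside its range is refused whole. The fingers move at their own pace and stop on an object; FORCE is the grip in N (left out, the last holds). Time passes only in rows, so rows that do not move let the fingers close. It gives the time, the measured TCP pose, the force, the opening and the grip force at its end, in the units of the state.
- bot.get_obs(): the state, without advancing time (a new reading comes with each control period).
- bot.grab_frame(name): name is "side" or "top" or "wrist"; returns (picture, depth): 480x640x3 uint8, blue, green, red; 480x640 float32, m along the optical axis (not along the pixel's ray), 0 where there is no reading.
- bot.camera_model(name): a dict with "camera_matrix" (3x3 intrinsics, pixels), "position" and "attitude" of the camera in the world. Camera axes: x right, y down, z forward; pixel columns grow to the right and rows downward; lengths in m; the calibration is good to about 2 mm. The wrist camera is an equidistant fisheye: a pixel r from the principal point sees the ray r / f radians off the axis. A picture is of the moment at which its call begins: read the wrist's pose just before it. camera_model takes no time and is no camera call; for the wrist camera it gives the pose at the moment of the call.
- bot.sign_off(): hands the job in; it is judged then, once.
The state is a dict: "clock": time; "joint_positions": joint angles; "joint_velocities": joint speeds; "tau": joint torques, N m; "position": TCP position; "tool_rot": TCP orientation; "force": force on the tool from outside, world axes, zero at the start; "ft_torque": the same for the moment, N m; "grip_width": opening from 0.0 (shut) to 1.0 (fully open); "gripper_force": force on a finger pad.
Only numpy, scipy, OpenCV 4.12 (cv2) and the standard library are available. Lean on these libraries where they do the work, as an engineer would, in place of code of your own. Each camera call takes 0.05 s, during which the arm holds its last target. There are 200 camera calls.

## Working session

There is one attempt and no reset: what is moved stays moved. The work goes in short steps, Python scripts to look and compute and a shell command to move; the robot and the scene stay as the last step left them, time stands still between calls to the robot, and variables do not carry over. Pictures are saved under pics/ and viewed, at most 14 in all, crops included, and the job is handed in when it is done.

```bash
mkdir -p pics; ls; python3 - <<'E'
from bench import bot
import cv2,numpy as np
for n in("top","side"):
    p,d=bot.grab_frame(n);cv2.imwrite(f"pics/{n}0.png",p);np.save(f"pics/{n}0.npy",d)
    m=bot.camera_model(n);print(n,m)
o=bot.get_obs();print(o)
E
```

```text
pics
top {'camera_matrix': array([[437.85806552,   0.        , 318.38645577],
       [  0.        , 437.85806552, 247.06314549],
       [  0.        ,   0.        ,   1.        ]]), 'position': array([0.45358892, 0.04669171, 0.90598845]), 'attitude': array([ 0.70840998, -0.70326613,  0.03853973, -0.04568088])}
side {'camera_matrix': array([[452.75760625,   0.        , 316.7512167 ],
       [  0.        , 452.75760625, 239.5123793 ],
       [  0.        ,   0.        ,   1.        ]]), 'position': array([0.4083691 , 0.58442057, 0.68226067]), 'attitude': array([-0.10896754,  0.92375987, -0.36324794,  0.05333592])}
{'clock': 0.1, 'joint_positions': array([-1.34549858e+00,  5.28380348e-01,  1.43375093e+00, -2.12536182e-05,
        1.18140929e+00, -1.78483496e-01]), 'joint_velocities': array([-0.00052669, -0.00091134, -0.00249127,  0.0001542 ,  0.00099387,
        0.00096743]), 'tau': array([ 7.98137876e-05, -4.40986562e+01, -1.77150267e+01,  6.35385630e-02,
        5.33622375e-02, -4.09728989e-05]), 'position': array([ 0.24544465, -0.5740808 ,  0.22167249]), 'tool_rot': array([ 9.79687943e-01,  2.00525775e-01, -3.26201356e-05, -9.73460351e-04]), 'force': array([ 1.01517804, -0.29065305, -0.21871266]), 'ft_torque': array([ 0.03180335,  0.00018961, -0.00644477]), 'gripper_force': 0.0, 'grip_width': 0.9972630487717051}
```

View pics/top0.png

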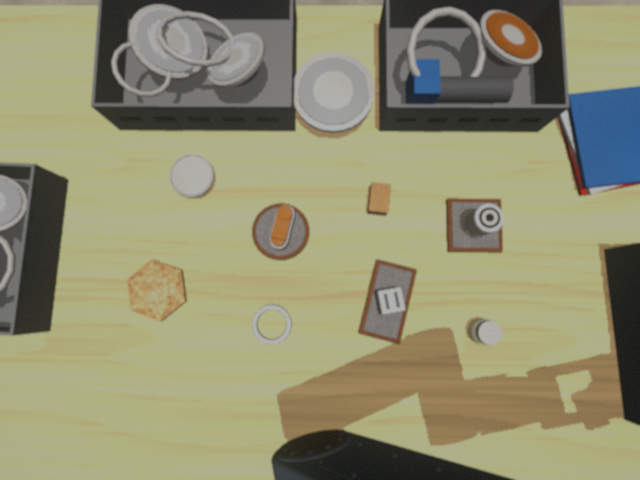

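View pics/side0.png

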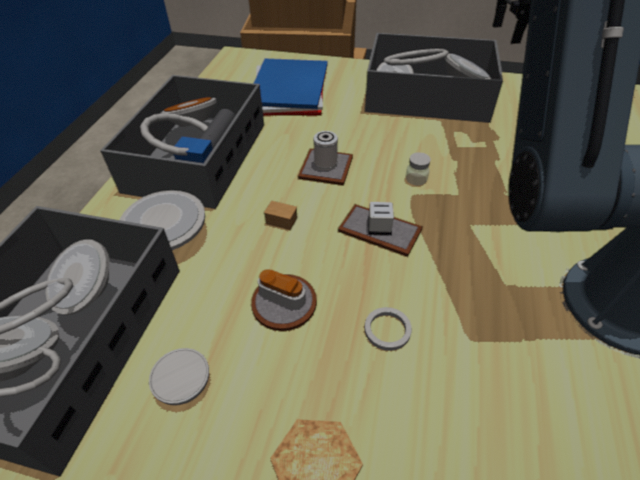

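```bash
cat > h.py <<'E'
from bench import bot
import cv2,numpy as np
from scipy.spatial.transform import Rotation as R
def world(d,m):
    K=m["camera_matrix"];v,u=np.mgrid[:480,:640]
    p=np.dstack([(u-K[0,2])/K[0,0]*d,(v-K[1,2])/K[1,1]*d,d])
    return p@R.from_quat(m["attitude"]).as_matrix().T+m["position"]
E
python3 - <<'E'
from h import *
d=np.load("pics/top0.npy");W=world(d,bot.camera_model("top"))
z=W[...,2]
for u,v in[(220,300),(330,250),(430,200),(560,220)]:print("table",u,v,W[v,u].round(4),z[v-5:v+5,u-5:u+5].std().round(4))
boxes=dict(lamp_round=(248,198,314,264),filter_sq=(440,190,512,258),reg_obl=(354,255,422,347),cork=(120,255,194,325),mirror=(165,150,220,202),carton=(362,178,396,220),ring=(246,300,298,348),jar=(464,314,506,350))
for n,(a,b,c,e) in boxes.items():
    w=W[b:e,a:c].reshape(-1,3)
    print(n,"zmax",np.percentile(w[:,2],99.5).round(3))
    for lo,hi in((.006,.018),(.024,.04),(.04,.055),(.055,.1)):
        s=w[(w[:,2]>lo)&(w[:,2]<hi)]
        if len(s)>25:
            r=cv2.minAreaRect((s[:,:2]*1000).astype(np.float32));print("  ",lo,len(s),"z",np.median(s[:,2]).round(4),np.round(r[0],1),np.round(r[1],1),round(r[2],1))
p=cv2.imread("pics/top0.png")
cv2.imwrite("pics/c0.png",cv2.resize(p[185:350,240:515],None,fx=2.9,fy=2.9,interpolation=cv2.INTER_CUBIC))
E
```

```text
table 220 300 [ 0.4509  0.2581 -0.0006] 0.0016
table 330 250 [5.56e-01 3.21e-02 3.00e-04] 0.0017
table 430 200 [ 6.633e-01 -1.779e-01  5.000e-04] 0.0016
table 560 220 [ 0.6227 -0.4488 -0.0017] 0.0018
lamp_round zmax 0.906
   0.006 1775 z 0.0118 [592.7 135.3] [118.2 118.5] 10.8
   0.024 40 z 0.0326 [590.6 118.1] [21.1 86.4] 65.3
   0.04 198 z 0.0439 [597.9 129.1] [36.7 91.1] 77.5
   0.055 549 z 0.0577 [597.2 129.3] [30.1 81.6] 77.0
filter_sq zmax 0.092
   0.006 1940 z 0.0123 [ 608.3 -265.4] [113.2 111.6] 89.9
   0.024 76 z 0.0321 [ 601.9 -252.1] [54.9 23.1] 27.9
   0.04 77 z 0.0478 [ 601.  -252.4] [54.5 23.6] 30.8
   0.055 832 z 0.088 [ 609.2 -265.5] [55.8 54.6] 20.0
reg_obl zmax 0.065
   0.006 2632 z 0.0123 [451.2 -84.8] [ 86.2 155.9] 76.1
   0.055 582 z 0.0618 [452.5 -84.6] [46.  46.4] 11.0
cork zmax 0.016
   0.006 2645 z 0.0113 [470.4 387. ] [112.8 127.9] 40.0
mirror zmax 0.033
   0.024 1481 z 0.0275 [706.4 319.7] [90.6 90.3] 10.6
carton zmax 0.039
   0.006 37 z 0.0105 [651.9 -52.4] [67.9 30.5] 27.4
   0.024 594 z 0.0357 [659.6 -67.2] [40.1 60.3] 83.8
ring zmax 0.018
   0.006 566 z 0.0133 [402.9 149.7] [77.6 78.8] 0.5
jar zmax 0.064
   0.006 52 z 0.0124 [ 396.5 -255.9] [20.6 50.5] 77.6
   0.024 148 z 0.0325 [ 394.7 -260.8] [31.2 50.6] 81.0
   0.04 41 z 0.0508 [ 395.2 -255.1] [14.4 42.3] 81.6
   0.055 488 z 0.0601 [ 393.2 -271.1] [44.9 45.7] 0.9
```

View pics/c0.png

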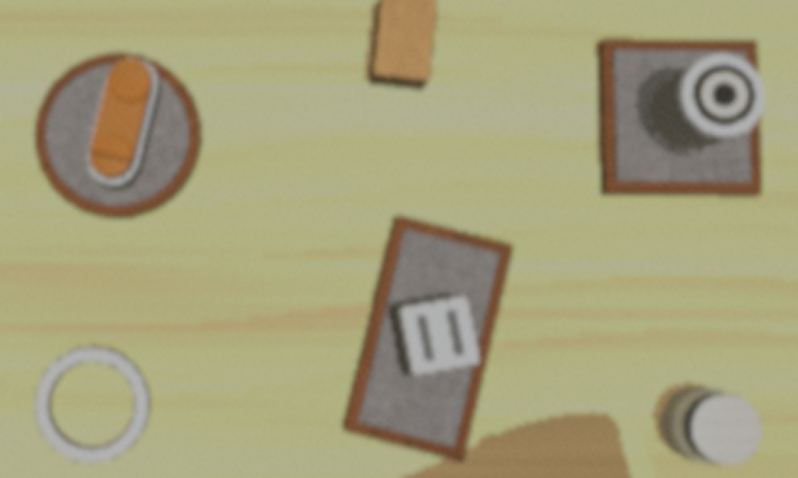

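```bash
cat >> h.py <<'E'
def plan(x,y,z,th):
    "units (30 mm / 5 deg): roll first, then shifts in the rolled tool frame; th = world heading of tool x"
    o=bot.get_obs();X=R.from_quat(o["tool_rot"]).as_matrix()
    c=np.degrees(np.arctan2(X[1,0],X[0,0]));dx,dy,dz=np.array([x,y,z])-o["position"];t=np.radians(th)
    print("t %.2f at"%o["clock"],o["position"].round(4),"th %.1f"%c,"tilt",X[2].round(3),"w %.3f f %.1f"%(o["grip_width"],o["gripper_force"]))
    print("roll %.2f  tx %.2f ty %.2f tz %.2f"%(-((th-c+180)%360-180)/5,(dx*np.cos(t)+dy*np.sin(t))/.03,(dx*np.sin(t)-dy*np.cos(t))/.03,-dz/.03))
E
python3 -c "
from h import *
plan(.597,.129,.2,-13)"
```

```text
t 0.10 at [ 0.2454 -0.5741  0.2217] th 23.1 tilt [ 0.    -0.002 -1.   ] w 0.997 f 0.0
roll 7.23  tx 6.15 ty -25.47 tz 0.72
```

```bash
M="python3 -m pendant"
python3 -m pendant '[[[1,0,0,0,0.9],[1,0,0,0,0.9],[1,0,0,0,0.9],[1,0,0,0,0.9]]]' >/dev/null
python3 -m pendant '[[[1,0,0,0,0.9],[1,0,0,0,0.9],[1,0,0,0,0.9],[1,0,0,0,0.9]]]'
python3 -m pendant '[[[1,0.24,-1,0,0],[1,0.24,-1,0,0],[1,0.24,-1,0,0],[1,0.24,-1,0,0],[1,0.24,-1,0,0]]]' >/dev/null
python3 -m pendant '[[[1,0.24,-1,0,0],[1,0.24,-1,0,0],[1,0.24,-1,0,0],[1,0.24,-1,0,0],[1,0.24,-1,0,0]]]' >/dev/null
python3 -m pendant '[[[1,0.24,-1,0,0],[1,0.24,-1,0,0],[1,0.24,-1,0,0],[1,0.24,-1,0,0],[1,0.24,-1,0,0]]]' >/dev/null
python3 -m pendant '[[[1,0.24,-1,0,0],[1,0.24,-1,0,0],[1,0.24,-1,0,0],[1,0.24,-1,0,0],[1,0.24,-1,0,0]]]' >/dev/null
python3 -m pendant '[[[1,0.24,-1,0,0],[1,0.24,-1,0,0],[1,0.24,-1,0,0],[1,0.24,-1,0,0],[1,0.24,-1,0,0]]]'
python3 -m pendant '[[[1,0,0,0,0],[1,0,0,0,0],[1,0,0,0,0]]]' >/dev/null
python3 -c "
from h import *
plan(.597,.129,.1,-13)
p,d=bot.grab_frame('wrist');cv2.imwrite('pics/w1.png',p);print(bot.camera_model('wrist'))"
```

```text
clock: 0.77
position: [0.2455, -0.5743, 0.222]
tool_rot: [0.993, -0.114, -0.0, -0.001]
force: [0.6, -0.1, 0.5]
grip_width: 1.003
gripper_force: 0.0
clock: 2.85
position: [0.5881, 0.1179, 0.2221]
tool_rot: [0.994, -0.112, -0.001, 0.0]
force: [0.3, -1.0, 0.1]
grip_width: 1.005
gripper_force: 0.0
t 3.10 at [0.5872 0.1162 0.2219] th -12.8 tilt [-0.002  0.001 -1.   ] w 0.998 f 0.0
roll 0.03  tx 0.22 ty -0.49 tz 4.06
{'camera_matrix': array([[371.64829954,   0.        , 323.28290913],
       [  0.        , 371.64829954, 237.67923247],
       [  0.        ,   0.        ,   1.        ]]), 'position': array([0.66321484, 0.09841641, 0.38422423]), 'attitude': array([-0.61705775,  0.77360274,  0.11260152, -0.08999685])}
```

View pics/w1.png

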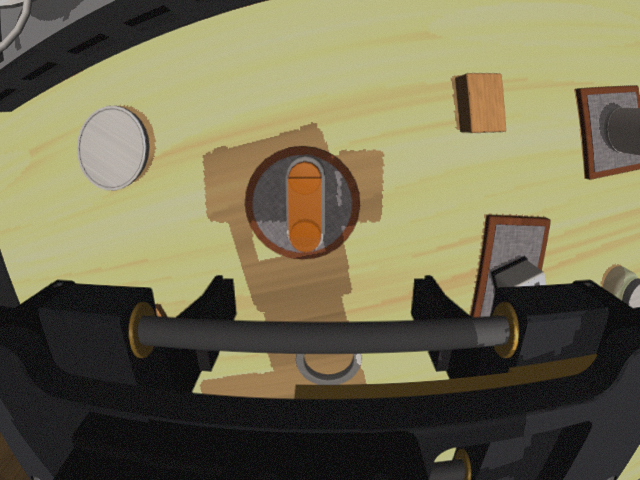

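The wrist view shows the lamp (305,205) lined up with the tool, with the fingers' midline about 15 mm to its right, which matches the top-camera fix. Going down to grasp.

```bash
python3 -m pendant '[[[1,0.22,-0.49,0.8,0],[1,0,0,1,0],[1,0,0,1,0],[1,0,0,1,0],[1,0,0,1,0]]]' 15 >/dev/null
python3 -m pendant '[[[1,0,0,0.6,0],[1,0,0,0.6,0],[1,0,0,0,0],[1,0,0,0,0],[1,0,0,0,0]]]'
python3 -c "
from h import *
plan(.597,.129,.018,-13)"
```

```text
clock: 3.98
position: [0.5985, 0.1284, 0.0436]
tool_rot: [0.994, -0.113, 0.001, -0.0]
force: [-0.0, -0.1, 0.2]
grip_width: 0.996
gripper_force: 0.0
t 3.98 at [0.5985 0.1284 0.0436] th -12.9 tilt [ 0.001 -0.    -1.   ] w 0.996 f 0.0
roll 0.01  tx -0.05 ty -0.01 tz 0.85
```

```bash
python3 -m pendant '[[[1,-0.05,0,0.45,0],[1,0,0,0.4,0],[1,0,0,0,0],[1,0,0,0,0]]]' 25
python3 -m pendant '[[[-1,0,0,0,0],[-1,0,0,0,0],[-1,0,0,0,0],[-1,0,0,0,0],[-1,0,0,0,0]]]' 25 >/dev/null
python3 -m pendant '[[[-1,0,0,0,0],[-1,0,0,0,0],[-1,0,0,0,0],[-1,0,0,0,0],[-1,0,0,0,0]]]' 25
```

```text
clock: 4.32
position: [0.5961, 0.1295, 0.0172]
tool_rot: [0.994, -0.112, -0.0, 0.0]
force: [-0.5, -0.4, -0.1]
grip_width: 0.998
gripper_force: 0.0
clock: 5.15
position: [0.5964, 0.1297, 0.017]
tool_rot: [0.994, -0.112, 0.0, -0.0]
force: [-0.8, -0.6, -0.1]
grip_width: 0.408
gripper_force: 25.0
```

```bash
python3 -m pendant '[[[-1,0,0,-0.5,0],[-1,0,0,-0.8,0],[-1,0,0,-0.8,0],[-1,0,0,-0.9,0],[-1,0,0,0,0]]]'
python3 -c "
from h import *
plan(.4704,.387,.018,-13)"
```

```text
clock: 5.57
position: [0.5997, 0.1298, 0.1119]
tool_rot: [0.994, -0.112, 0.005, -0.001]
force: [0.8, 0.2, -1.3]
grip_width: 0.409
gripper_force: 25.0
t 5.57 at [0.5997 0.1298 0.1119] th -12.9 tilt [ 0.009 -0.002 -1.   ] w 0.409 f 25.0
roll 0.03  tx -6.13 ty -7.38 tz 3.13
```

```bash
python3 -m pendant '[[[-1,-0.6,-0.74,0,0],[-1,-0.6,-0.74,0,0],[-1,-0.6,-0.74,0,0],[-1,-0.6,-0.74,0,0],[-1,-0.6,-0.74,0,0]]]' >/dev/null
python3 -m pendant '[[[-1,-0.6,-0.74,0,0],[-1,-0.6,-0.74,0,0],[-1,-0.6,-0.74,0,0],[-1,-0.6,-0.74,0,0],[-1,-0.6,-0.74,0,0]]]' >/dev/null
python3 -m pendant '[[[-1,0,0,0.6,0],[-1,0,0,0.6,0],[-1,0,0,0.6,0],[-1,0,0,0,0],[-1,0,0,0,0]]]'
python3 -c "
from h import *
plan(.4704,.387,.018,-13)"
```

```text
clock: 6.82
position: [0.4688, 0.3853, 0.0514]
tool_rot: [0.994, -0.112, -0.002, 0.001]
force: [-0.6, -0.6, -0.8]
grip_width: 0.412
gripper_force: 25.0
t 6.82 at [0.4688 0.3853 0.0514] th -12.9 tilt [-0.003  0.003 -1.   ] w 0.412 f 25.0
roll 0.03  tx 0.04 ty -0.07 tz 1.11
```

```bash
python3 -m pendant '[[[-1,0,0,0.4,0],[-1,0,0,0.4,0],[-1,0,0,0.25,0],[-1,0,0,0,0],[-1,0,0,0,0]]]'
python3 -m pendant '[[[1,0,0,0,0],[1,0,0,0,0],[1,0,0,0,0],[1,0,0,0,0],[1,0,0,0,0]]]' >/dev/null
python3 -m pendant '[[[1,0,0,0,0],[1,0,0,0,0],[1,0,0,0,0],[1,0,0,0,0],[1,0,0,0,0]]]'
python3 -m pendant '[[[1,0,0,-0.5,0],[1,0,0,-1,0],[1,0,0,-1,0],[1,0,0,-1,0],[1,0,0,-1,0]]]' >/dev/null
python3 -m pendant '[[[1,0,0,-1,0],[1,0,0,-0.5,0],[1,0,0,0,0],[1,0,0,0,0]]]'
python3 -c "
from h import *
plan(.609,-.2655,.2,0)
p,d=bot.grab_frame('top');cv2.imwrite('pics/top1.png',p)
p,d=bot.grab_frame('wrist');cv2.imwrite('pics/w2.png',p)"
```

```text
clock: 7.23
position: [0.4699, 0.3857, 0.0209]
tool_rot: [0.994, -0.112, -0.001, 0.0]
force: [-0.2, 0.9, -1.1]
grip_width: 0.408
gripper_force: 25.0
clock: 8.07
position: [0.4702, 0.3861, 0.0215]
tool_rot: [0.994, -0.112, -0.0, 0.0]
force: [-0.3, 0.4, -0.3]
grip_width: 0.985
gripper_force: 0.0
clock: 8.82
position: [0.4704, 0.3862, 0.2023]
tool_rot: [0.994, -0.112, 0.001, -0.001]
force: [0.3, 0.1, -0.6]
grip_width: 0.998
gripper_force: 0.0
t 8.82 at [0.4704 0.3862 0.2023] th -12.9 tilt [ 0.001 -0.001 -1.   ] w 0.998 f 0.0
roll -2.57  tx 4.62 ty 21.72 tz 0.08
```

View pics/w2.png

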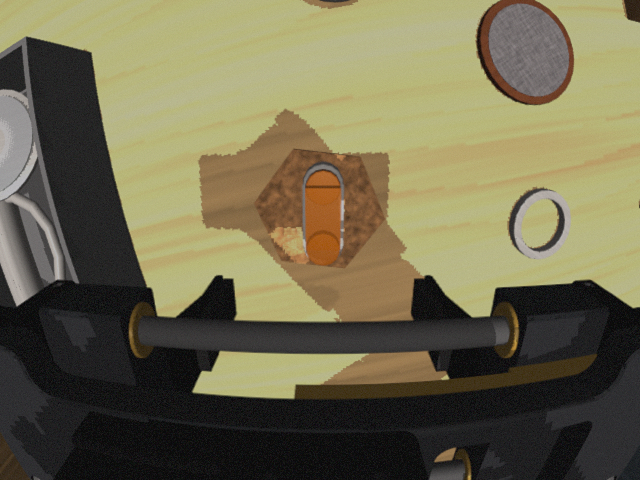

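The lamp stands upright mid-cork (323,215). Next is the filter.

```bash
python3 -m pendant '[[[1,0.467,1,0,0],[1,0.467,1,0,0],[1,0.467,1,0,0],[1,0.467,1,0,0],[1,0.467,1,0,0]]]' >/dev/null
python3 -m pendant '[[[1,0.467,1,0,0],[1,0.467,1,0,0],[1,0.467,1,0,0],[1,0.467,1,0,0],[1,0.467,1,0,0]]]' >/dev/null
python3 -m pendant '[[[1,0.467,1,0,0],[1,0.467,1,0,0],[1,0.467,1,0,0],[1,0.467,1,0,0],[1,0.467,1,0,0]]]' >/dev/null
python3 -m pendant '[[[1,0.467,1,0,0],[1,0.467,1,0,0],[1,0.467,1,0,0],[1,0.467,1,0,0],[1,0.467,1,0,0]]]' >/dev/null
python3 -m pendant '[[[1,0,0,0,0],[1,0,0,0,0],[1,0,0,0,0]]]' >/dev/null
python3 -c "
from h import *
plan(.609,-.2655,.041,-13)
p,d=bot.grab_frame('wrist');cv2.imwrite('pics/w3.png',p)"
```

```text
t 10.83 at [ 0.6085 -0.2603  0.1993] th -12.9 tilt [-0.005 -0.002 -1.   ] w 1.006 f 0.0
roll 0.02  tx 0.06 ty 0.17 tz 5.28
```

View pics/w3.png

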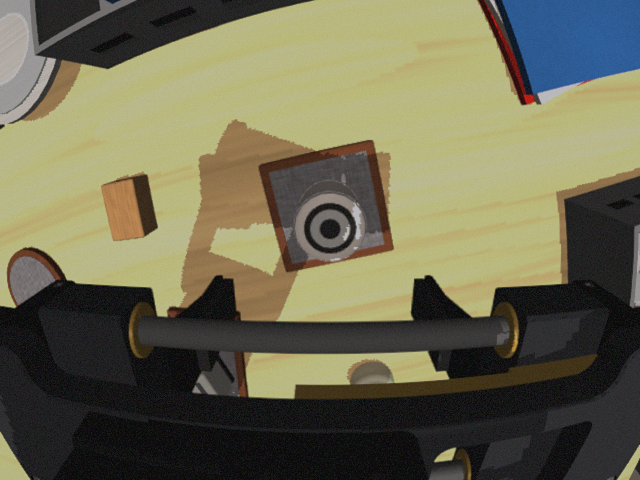

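The filter cap is at (330,228), about 5 mm right of the finger midline (324), as computed.

```bash
python3 -m pendant '[[[1,0.06,0.17,0.8,0],[1,0,0,0.8,0],[1,0,0,0.9,0],[1,0,0,0.9,0],[1,0,0,0.8,0]]]' >/dev/null
python3 -m pendant '[[[1,0,0,0.6,0],[1,0,0,0.4,0],[1,0,0,0,0],[1,0,0,0,0]]]'
python3 -m pendant '[[[-1,0,0,0,0],[-1,0,0,0,0],[-1,0,0,0,0],[-1,0,0,0,0],[-1,0,0,0,0]]]' 35 >/dev/null
python3 -m pendant '[[[-1,0,0,0,0],[-1,0,0,0,0],[-1,0,0,0,0],[-1,0,0,0,0]]]' 35
python3 -m pendant '[[[-1,0,0,-0.4,0],[-1,0,0,-0.8,0],[-1,0,0,-0.9,0],[-1,0,0,-0.9,0],[-1,0,0,-0.5,0]]]'
python3 -c "
from h import *
plan(.5927,.1353,.0415,-13)"
```

```text
clock: 11.63
position: [0.6103, -0.2654, 0.0453]
tool_rot: [0.994, -0.111, -0.001, -0.0]
force: [0.1, -0.4, -1.0]
grip_width: 1.001
gripper_force: 0.0
clock: 12.38
position: [0.6107, -0.2663, 0.0461]
tool_rot: [0.994, -0.112, 0.0, -0.0]
force: [-0.2, 2.4, 5.7]
grip_width: 0.64
gripper_force: 35.0
clock: 12.8
position: [0.6111, -0.2676, 0.1533]
tool_rot: [0.994, -0.112, 0.001, 0.001]
force: [0.2, -1.3, -3.8]
grip_width: 0.634
gripper_force: 35.0
t 12.80 at [ 0.6111 -0.2676  0.1533] th -12.8 tilt [ 0.003  0.002 -1.   ] w 0.634 f 35.0
roll 0.03  tx -3.62 ty -12.95 tz 3.73
```

```bash
python3 -m pendant '[[[-1,-0.255,-0.925,0,0],[-1,-0.255,-0.925,0,0],[-1,-0.255,-0.925,0,0],[-1,-0.255,-0.925,0,0],[-1,-0.255,-0.925,0,0]]]' >/dev/null
python3 -m pendant '[[[-1,-0.255,-0.925,0,0],[-1,-0.255,-0.925,0,0],[-1,-0.255,-0.925,0,0],[-1,-0.255,-0.925,0,0],[-1,-0.255,-0.925,0,0]]]' >/dev/null
python3 -m pendant '[[[-1,-0.255,-0.925,0,0],[-1,-0.255,-0.925,0,0],[-1,-0.255,-0.925,0,0],[-1,-0.255,-0.925,0,0]]]' >/dev/null
python3 -m pendant '[[[-1,0,0,0.6,0],[-1,0,0,0.6,0],[-1,0,0,0.6,0],[-1,0,0,0.5,0],[-1,0,0,0,0]]]' >/dev/null
python3 -m pendant '[[[-1,0,0,0,0],[-1,0,0,0,0]]]'
python3 -c "
from h import *
plan(.594,.1353,.0465,-13)"
```

```text
clock: 14.55
position: [0.5931, 0.1358, 0.0821]
tool_rot: [0.994, -0.112, 0.0, 0.0]
force: [0.3, -0.0, -3.3]
grip_width: 0.637
gripper_force: 35.0
t 14.55 at [0.5931 0.1358 0.0821] th -12.9 tilt [ 0.001 -0.    -1.   ] w 0.637 f 35.0
roll 0.03  tx 0.03 ty 0.01 tz 1.19
```

```bash
python3 -m pendant '[[[-1,0,0,0.5,0],[-1,0,0,0.4,0],[-1,0,0,0.27,0],[-1,0,0,0,0],[-1,0,0,0,0]]]'
python3 -m pendant '[[[1,0,0,0,0],[1,0,0,0,0],[1,0,0,0,0],[1,0,0,0,0],[1,0,0,0,0]]]' >/dev/null
python3 -m pendant '[[[1,0,0,0,0],[1,0,0,0,0],[1,0,0,0,0],[1,0,0,0,0],[1,0,0,0,0]]]'
python3 -m pendant '[[[1,0,0,-0.5,0],[1,0,0,-1,0],[1,0,0,-1,0],[1,0,0,-1,0],[1,0,0,-1,0]]]' >/dev/null
python3 -m pendant '[[[1,0,0,-0.6,0],[1,0,0,0,0],[1,0,0,0,0]]]'
python3 -c "
from h import *
plan(.4525,-.0846,.2,11)"
```

```text
clock: 14.97
position: [0.5925, 0.1359, 0.0464]
tool_rot: [0.994, -0.112, -0.0, 0.0]
force: [0.1, -0.3, -3.3]
grip_width: 0.639
gripper_force: 35.0
clock: 15.8
position: [0.5925, 0.136, 0.0464]
tool_rot: [0.994, -0.112, -0.0, -0.0]
force: [-0.1, -0.4, -0.5]
grip_width: 1.002
gripper_force: 0.0
clock: 16.47
position: [0.593, 0.136, 0.2005]
tool_rot: [0.994, -0.112, 0.001, -0.0]
force: [-0.4, -0.9, 0.3]
grip_width: 1.0
gripper_force: 0.0
t 16.47 at [0.593  0.136  0.2005] th -12.9 tilt [ 0.002 -0.001 -1.   ] w 1.000 f 0.0
roll -4.77  tx -6.00 ty 6.33 tz 0.02
```

```bash
python3 -m pendant '[[[1,0,0,0,-0.95],[1,0,0,0,-0.95],[1,0,0,0,-0.95],[1,0,0,0,-0.95],[1,0,0,0,-0.97]]]' >/dev/null
python3 -m pendant '[[[1,-0.6,0.633,0,0],[1,-0.6,0.633,0,0],[1,-0.6,0.633,0,0],[1,-0.6,0.633,0,0],[1,-0.6,0.633,0,0]]]' >/dev/null
python3 -m pendant '[[[1,-0.6,0.633,0,0],[1,-0.6,0.633,0,0],[1,-0.6,0.633,0,0],[1,-0.6,0.633,0,0],[1,-0.6,0.633,0,0]]]' >/dev/null
python3 -m pendant '[[[1,0,0,0,0],[1,0,0,0,0],[1,0,0,0,0]]]' >/dev/null
python3 -c "
from h import *
plan(.4525,-.0846,.024,11)
p,d=bot.grab_frame('wrist');cv2.imwrite('pics/w4.png',p)"
```

```text
t 17.97 at [ 0.4515 -0.0843  0.1984] th 10.9 tilt [-0.002 -0.002 -1.   ] w 0.999 f 0.0
roll -0.01  tx 0.03 ty 0.02 tz 5.81
```

View pics/w4.png

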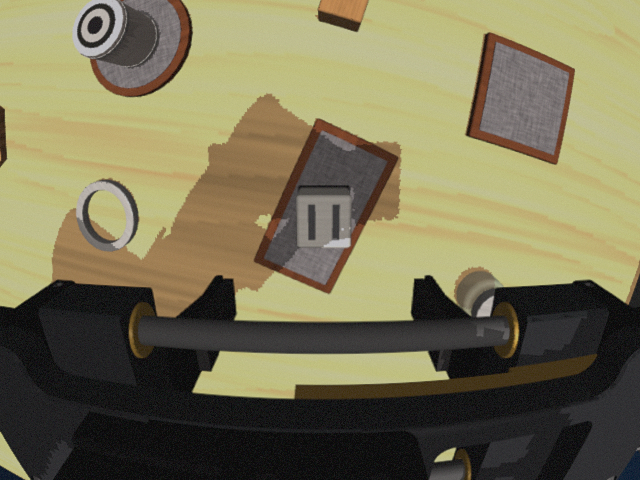

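The box (325,217) is square to the tool and centred between the fingers. The filter is upright on the round pad.

```bash
python3 -m pendant '[[[1,0.03,0.02,0.8,0],[1,0,0,1,0],[1,0,0,1,0],[1,0,0,1,0],[1,0,0,1,0]]]' >/dev/null
python3 -m pendant '[[[1,0,0,0.6,0],[1,0,0,0.35,0],[1,0,0,0,0],[1,0,0,0,0]]]'
python3 -m pendant '[[[-1,0,0,0,0],[-1,0,0,0,0],[-1,0,0,0,0],[-1,0,0,0,0],[-1,0,0,0,0]]]' 30 >/dev/null
python3 -m pendant '[[[-1,0,0,0,0],[-1,0,0,0,0],[-1,0,0,0,0],[-1,0,0,0,0]]]' 30
python3 -m pendant '[[[-1,0,0,-0.4,0],[-1,0,0,-0.8,0],[-1,0,0,-1,0],[-1,0,0,-1,0],[-1,0,0,-0.5,0]]]' >/dev/null
python3 -m pendant '[[[-1,0,0,0,0.73],[-1,0,0,0,0.73],[-1,0,0,0,0.73],[-1,0,0,0,0],[-1,0,0,0,0]]]'
python3 -c "
from h import *
plan(.6083,-.2654,.03,0)"
```

```text
clock: 18.77
position: [0.453, -0.0842, 0.0262]
tool_rot: [0.995, 0.097, -0.001, -0.0]
force: [-0.2, -0.1, 0.4]
grip_width: 0.996
gripper_force: 0.0
clock: 19.52
position: [0.4529, -0.085, 0.0272]
tool_rot: [0.995, 0.096, -0.0, -0.0]
force: [-0.7, 1.5, 3.5]
grip_width: 0.525
gripper_force: 30.0
clock: 20.35
position: [0.4526, -0.085, 0.1376]
tool_rot: [1.0, 0.001, -0.0, -0.0]
force: [0.2, 0.5, -2.1]
grip_width: 0.531
gripper_force: 30.0
t 20.35 at [ 0.4526 -0.085   0.1376] th 0.1 tilt [-0.001 -0.    -1.   ] w 0.531 f 30.0
roll 0.03  tx 5.19 ty 6.01 tz 3.59
```

```bash
python3 -m pendant '[[[-1,0.649,0.751,0,0],[-1,0.649,0.751,0,0],[-1,0.649,0.751,0,0],[-1,0.649,0.751,0,0]]]' >/dev/null
python3 -m pendant '[[[-1,0.649,0.751,0,0],[-1,0.649,0.751,0,0],[-1,0.649,0.751,0,0],[-1,0.649,0.751,0,0]]]' >/dev/null
python3 -m pendant '[[[-1,0,0,0.6,0],[-1,0,0,0.7,0],[-1,0,0,0.7,0],[-1,0,0,0.6,0],[-1,0,0,0,0]]]' >/dev/null
python3 -m pendant '[[[-1,0,0,0,0],[-1,0,0,0,0]]]'
python3 -c "
from h import *
plan(.6083,-.2654,.0275,0)"
```

```text
clock: 21.6
position: [0.6093, -0.2656, 0.0604]
tool_rot: [1.0, 0.001, 0.0, 0.0]
force: [-0.8, 0.1, -1.4]
grip_width: 0.524
gripper_force: 30.0
t 21.60 at [ 0.6093 -0.2656  0.0604] th 0.1 tilt [ 0.001  0.    -1.   ] w 0.524 f 30.0
roll 0.01  tx -0.03 ty -0.01 tz 1.10
```

```bash
python3 -m pendant '[[[-1,-0.03,0,0.4,0],[-1,0,0,0.4,0],[-1,0,0,0.28,0],[-1,0,0,0,0],[-1,0,0,0,0]]]'
python3 -m pendant '[[[1,0,0,0,0],[1,0,0,0,0],[1,0,0,0,0],[1,0,0,0,0],[1,0,0,0,0]]]' >/dev/null
python3 -m pendant '[[[1,0,0,0,0],[1,0,0,0,0],[1,0,0,0,0],[1,0,0,0,0],[1,0,0,0,0]]]'
python3 -m pendant '[[[1,0,0,-0.5,0],[1,0,0,-1,0],[1,0,0,-1,0],[1,0,0,-1,0],[1,0,0,-1,0]]]' >/dev/null
python3 -m pendant '[[[1,0,0,-1,0],[1,0,0,-0.5,0],[1,0,0,0,0]]]'
python3 -m pendant '[[[1,0,0,0,0.87],[1,0,0,0,0.87],[1,0,0,0,0.86],[1,0,0,0,0],[1,0,0,0,0]]]'
python3 -c "
from h import *
plan(.4704,.3865,.1,-13)"
```

```text
clock: 22.02
position: [0.6077, -0.2651, 0.0268]
tool_rot: [1.0, 0.0, -0.0, -0.0]
force: [0.8, -0.8, -3.0]
grip_width: 0.525
gripper_force: 30.0
clock: 22.85
position: [0.608, -0.2653, 0.0276]
tool_rot: [1.0, 0.0, -0.0, -0.0]
force: [0.4, 0.1, -0.5]
grip_width: 0.997
gripper_force: 0.0
clock: 23.52
position: [0.6104, -0.2667, 0.2126]
tool_rot: [1.0, 0.0, 0.004, 0.003]
force: [0.4, -0.3, 0.6]
grip_width: 1.002
gripper_force: 0.0
clock: 23.93
position: [0.6073, -0.2648, 0.206]
tool_rot: [0.994, -0.112, -0.001, -0.001]
force: [0.5, 0.3, 0.1]
grip_width: 1.001
gripper_force: 0.0
t 23.93 at [ 0.6073 -0.2648  0.206 ] th -12.9 tilt [-0.003 -0.001 -1.   ] w 1.001 f 0.0
roll 0.03  tx -9.33 ty -20.13 tz 3.53
```

```bash
python3 -m pendant '[[[1,-0.467,-1,0,0],[1,-0.467,-1,0,0],[1,-0.467,-1,0,0],[1,-0.467,-1,0,0],[1,-0.467,-1,0,0]]]' >/dev/null
python3 -m pendant '[[[1,-0.467,-1,0,0],[1,-0.467,-1,0,0],[1,-0.467,-1,0,0],[1,-0.467,-1,0,0],[1,-0.467,-1,0,0]]]' >/dev/null
python3 -m pendant '[[[1,-0.467,-1,0,0],[1,-0.467,-1,0,0],[1,-0.467,-1,0,0],[1,-0.467,-1,0,0],[1,-0.467,-1,0,0]]]' >/dev/null
python3 -m pendant '[[[1,-0.467,-1,0,0],[1,-0.467,-1,0,0],[1,-0.467,-1,0,0],[1,-0.467,-1,0,0],[1,-0.467,-1,0,0]]]' >/dev/null
python3 -m pendant '[[[1,0,0,1,0],[1,0,0,1,0],[1,0,0,1,0],[1,0,0,0,0],[1,0,0,0,0]]]'
python3 -c "
from h import *
plan(.4704,.3865,.018,-13)"
```

```text
clock: 26.02
position: [0.468, 0.3815, 0.1157]
tool_rot: [0.994, -0.112, -0.002, 0.002]
force: [0.1, 0.5, 0.8]
grip_width: 1.0
gripper_force: 0.0
t 26.02 at [0.468  0.3815 0.1157] th -12.9 tilt [-0.004  0.003 -1.   ] w 1.000 f 0.0
roll 0.02  tx 0.04 ty -0.18 tz 3.26
```

```bash
python3 -m pendant '[[[1,0.04,-0.16,0.8,0],[1,0,0,0.9,0],[1,0,0,0.8,0],[1,0,0,0.4,0],[1,0,0,0,0]]]' >/dev/null
python3 -m pendant '[[[1,0,0,0.25,0],[1,0,0,0,0],[1,0,0,0,0]]]'
python3 -m pendant '[[[-1,0,0,0,0],[-1,0,0,0,0],[-1,0,0,0,0],[-1,0,0,0,0],[-1,0,0,0,0]]]' 25 >/dev/null
python3 -m pendant '[[[-1,0,0,0,0],[-1,0,0,0,0],[-1,0,0,0,0],[-1,0,0,0,0],[-1,0,0,0,0]]]' 25
python3 -m pendant '[[[-1,0,0,-0.4,0],[-1,0,0,-0.8,0],[-1,0,0,-1,0],[-1,0,0,-1,0],[-1,0,0,-0.6,0]]]' >/dev/null
python3 -m pendant '[[[-1,0,0,0,0.17],[-1,0,0,0,0],[-1,0,0,0,0]]]'
python3 -c "
from h import *
plan(.4512,-.0848,.0215,-13.9)"
```

```text
clock: 26.68
position: [0.4727, 0.3871, 0.0243]
tool_rot: [0.994, -0.113, 0.001, -0.001]
force: [-0.0, -0.5, 0.2]
grip_width: 1.004
gripper_force: 0.0
clock: 27.52
position: [0.4717, 0.3865, 0.023]
tool_rot: [0.994, -0.113, -0.0, 0.0]
force: [-0.9, -0.4, -0.7]
grip_width: 0.411
gripper_force: 25.0
clock: 28.18
position: [0.4708, 0.3861, 0.1363]
tool_rot: [0.993, -0.12, -0.001, 0.001]
force: [-1.2, -0.9, -1.5]
grip_width: 0.409
gripper_force: 25.0
t 28.18 at [0.4708 0.3861 0.1363] th -13.8 tilt [-0.002  0.001 -1.   ] w 0.409 f 25.0
roll 0.02  tx 3.14 ty 15.39 tz 3.83
```

```bash
python3 -m pendant '[[[-1,0.197,0.963,0,0],[-1,0.197,0.963,0,0],[-1,0.197,0.963,0,0],[-1,0.197,0.963,0,0]]]' >/dev/null
python3 -m pendant '[[[-1,0.197,0.963,0,0],[-1,0.197,0.963,0,0],[-1,0.197,0.963,0,0],[-1,0.197,0.963,0,0]]]' >/dev/null
python3 -m pendant '[[[-1,0.197,0.963,0,0],[-1,0.197,0.963,0,0],[-1,0.197,0.963,0,0],[-1,0.197,0.963,0,0]]]' >/dev/null
python3 -m pendant '[[[-1,0.197,0.963,0,0],[-1,0.197,0.963,0,0],[-1,0.197,0.963,0,0],[-1,0.197,0.963,0,0]]]' >/dev/null
python3 -m pendant '[[[-1,0,0,0.6,0],[-1,0,0,0.7,0],[-1,0,0,0.7,0],[-1,0,0,0.5,0],[-1,0,0,0,0]]]' >/dev/null
python3 -m pendant '[[[-1,0,0,0,0],[-1,0,0,0,0]]]'
python3 -c "
from h import *
plan(.4520,-.0848,.0235,-13.9)"
```

```text
clock: 30.1
position: [0.453, -0.0846, 0.0619]
tool_rot: [0.993, -0.12, -0.0, -0.0]
force: [0.6, -1.0, -1.9]
grip_width: 0.412
gripper_force: 25.0
t 30.10 at [ 0.453  -0.0846  0.0619] th -13.8 tilt [-0.001 -0.    -1.   ] w 0.412 f 25.0
roll 0.02  tx -0.03 ty 0.01 tz 1.28
```

```bash
python3 -m pendant '[[[-1,-0.03,0,0.5,0],[-1,0,0,0.5,0],[-1,0,0,0.28,0],[-1,0,0,0,0],[-1,0,0,0,0]]]'
python3 -m pendant '[[[1,0,0,0,0],[1,0,0,0,0],[1,0,0,0,0],[1,0,0,0,0],[1,0,0,0,0]]]' >/dev/null
python3 -m pendant '[[[1,0,0,0,0],[1,0,0,0,0],[1,0,0,0,0],[1,0,0,0,0],[1,0,0,0,0]]]'
python3 -m pendant '[[[1,0,0,-0.5,0],[1,0,0,-1,0],[1,0,0,-1,0],[1,0,0,-1,0],[1,0,0,-1,0]]]' >/dev/null
python3 -m pendant '[[[1,0,0,-1,0],[1,0,0,-1,0],[1,0,0,0,0]]]'
python3 -m pendant '[[[1,0,1,0,0],[1,0,1,0,0],[1,0,1,0,0],[1,0,1,0,0],[1,0,1,0,0]]]' >/dev/null
python3 -m pendant '[[[1,0,1,0,0],[1,0,1,0,0],[1,0,1,0,0],[1,0,1,0,0],[1,0,1,0,0]]]' >/dev/null
python3 -m pendant '[[[1,0,1,0,0],[1,0,1,0,0],[1,0,1,0,0],[1,0,1,0,0],[1,0,0,0,0]]]'
python3 -m pendant '[[[1,0,0,0,0],[1,0,0,0,0],[1,0,0,0,0]]]' >/dev/null
python3 - <<'E'
from h import *
p,d=bot.grab_frame("top");cv2.imwrite("pics/top2.png",p)
W=world(d,bot.camera_model("top"))
for n,(a,b,c,e) in dict(filter_round=(248,192,314,264),reg_sq=(440,190,512,258),lamp_obl=(354,255,422,347),cork=(120,255,194,325),mirror=(165,150,220,202),carton=(362,178,396,220),ring=(246,300,298,348)).items():
    w=W[b:e,a:c].reshape(-1,3);w=w[w[:,2]<.12]
    print(n,"zmax",np.percentile(w[:,2],99.5).round(3))
    for lo,hi in((.006,.018),(.024,.04),(.055,.1)):
        s=w[(w[:,2]>lo)&(w[:,2]<hi)]
        if len(s)>100:
            r=cv2.minAreaRect((s[:,:2]*1000).astype(np.float32));print("  ",lo,len(s),"z",np.median(s[:,2]).round(4),np.round(r[0],1),np.round(r[1],1),round(r[2],1))
E
```

```text
clock: 30.52
position: [0.4526, -0.0845, 0.024]
tool_rot: [0.993, -0.12, 0.0, 0.0]
force: [0.6, 0.1, -1.5]
grip_width: 0.41
gripper_force: 25.0
clock: 31.35
position: [0.4523, -0.0845, 0.0236]
tool_rot: [0.993, -0.12, -0.0, -0.0]
force: [-0.0, -0.5, -0.7]
grip_width: 0.984
gripper_force: 0.0
clock: 32.02
position: [0.4557, -0.0859, 0.2238]
tool_rot: [0.993, -0.12, 0.006, 0.002]
force: [0.6, -1.4, -0.5]
grip_width: 1.002
gripper_force: 0.0
clock: 33.27
position: [0.3505, -0.4985, 0.2178]
tool_rot: [0.992, -0.122, 0.0, 0.002]
force: [1.2, -0.7, -0.1]
grip_width: 1.002
gripper_force: 0.0
filter_round zmax 0.091
   0.006 1767 z 0.0119 [593.1 135.5] [118.3 118.6] 10.7
   0.055 729 z 0.0878 [591.5 134.4] [56.1 55.4] 18.8
reg_sq zmax 0.065
   0.006 2174 z 0.0124 [ 608.3 -265.6] [113.  111.5] 90.0
   0.055 561 z 0.0618 [ 607.3 -265.3] [46.1 47. ] 0.1
lamp_obl zmax 0.06
   0.006 2433 z 0.0122 [451.3 -85. ] [ 86.5 156.1] 76.1
   0.055 615 z 0.0579 [452.4 -86.4] [30.7 82.3] 76.1
cork zmax 0.015
   0.006 2648 z 0.0113 [470.5 387. ] [113.1 127.4] 39.5
mirror zmax 0.031
   0.024 1487 z 0.0276 [705.9 319.5] [90.6 90.7] 40.4
carton zmax 0.039
   0.024 598 z 0.0355 [659.8 -67.2] [40.3 60. ] 83.6
ring zmax 0.016
   0.006 561 z 0.0135 [402.9 149.6] [78.9 77.8] 89.5
```

View pics/top2.png

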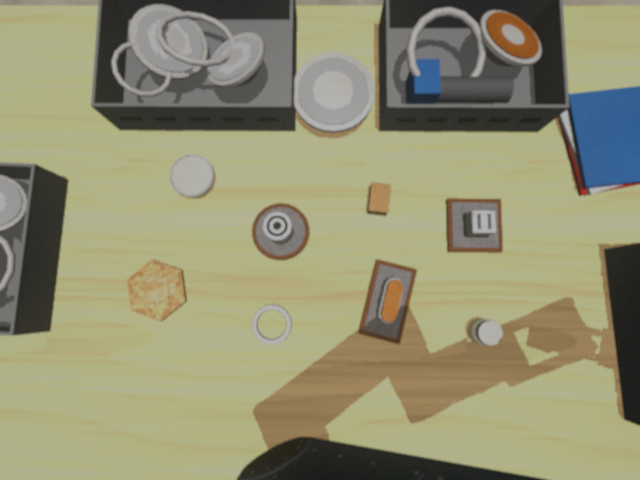

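The parts are all home: filter (277,226), box (483,222) and lamp (391,300). Each is within 2 mm of its pad's middle and in line with it. The cork is empty and the loose items have not moved.

```bash
python3 -c "
from bench import bot
print(bot.sign_off())"
```

```text
the job is handed in; nothing more can be done
None
```

The job is handed in: filter, regulator box and lamp each stand within about 2 mm of the middle of their own pads and lined up with them, the cork mat is empty again, and the mirror, carton and ring have not moved; the verdict was not shown.

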